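# Press and slide a crimp tooling carrier under the drag spring of its setting dock

### The job

The bright metal tooling carrier lies raised on the sprung lift pad of the setting dock. With closed fingertips on its grooved thumb area, press it down hard, flat onto the bed, and, keeping it pressed, push it along the lane, under the bridge and the drag spring, fully home against the end stop so that the lift pad springs up behind its tail; then let go. Only press and push: do not pinch or lift the carrier, and leave the tools and parts around the dock alone.

Things in the scene. Friction and masses are not known exactly. Their poses are not given: they have to be found in the camera images.
- dock: Fixed grey setting dock, 222 x 96 mm. Origin: on the table under the lane; +x runs along the lane to the end stop, z up. In its frame (mm): flat bed at z = 14, x = -118 to 90; side rails, inner faces y = +-26, tops z = 24; bridge bar across the lane, x = 22 to 36, underside z = 28, top z = 37. Open at the -x end, where the carrier is loaded.
- lift_pad (a joint): Sprung steel lift pad in the bed, x = -105 to -38, y = -17 to 17 mm in the dock frame. 0 = up (top at z = 21 mm), 0.007 m = pressed flush with the bed. It pushes up with 5 N when up, 7 N when flush; two sprung pins at x = 3 lift the nose with 3 to 4 N. Once the carrier's tail has passed x = -38 the pad springs up behind it and locks it in.
- drag_leaf (a joint): Drag spring: steel leaf 24 mm wide, clamped on the end stop, slanting down and back to a rounded nose at x = 48 mm in the dock frame, with an upturned lead-in just behind the bridge. 0 = free (nose 5 mm below the flat carrier's top); grows as it is lifted, to about 0.11 rad on top of the carrier, pressing down with about 9 N.
- carrier: Loose bright metal plate 125 x 50 x 12 mm, 0.25 to 0.4 kg, in the lane with 1 mm play each side. Origin: centre of its underside; +x to its nose (62.5 mm ahead), z up. It starts on the raised pad, underside 21 and top 33 mm above the table, too high for the bridge; pressed flat (about 15 N) these are 14 and 26. Fully home its origin is at x = 27.5, z = 14 mm in the dock frame.
- carrier_nose (a point): Middle of the carrier's front edge at its underside.
- thumb_pad (a point): Point on the carrier's flat top at its own x = -27.5 mm, in the grooved thumb area (x = -13.5 to -62.5) where fingertips press. Ahead of that area a thumb rib stands across the plate, x = -7.5 to -13.5 mm, 44 mm wide, 6 mm above the top: fingertips push forward against its rear face, 14 mm ahead of this point.
- stop_face (a point): Foot of the end stop's face in the middle of the lane (x = 90, z = 14 mm in the dock frame), where the carrier's nose ends. The stop block is 13 mm thick, its top at z = 38 mm with the spring's screws.
- micrometer: Loose micrometer, 64 x 124 x 17 mm, lying left of the dock. Bystander; leave alone. Origin: centre of its underside.
- hex_key: Loose black hex key, 93 x 33 x 4 mm, lying right of the dock. Bystander; leave alone. Origin: centre of its underside.
- housing_1: Loose white connector housing, 17 x 26 x 13 mm, lying right of the dock. Bystander; leave alone. Origin: centre of its underside.
- driver_a: Loose screwdriver, 170 x 25 x 24 mm, far right. Bystander; leave alone. Origin: centre of its underside.
- marker: Loose marker pen, 132 x 12 x 14 mm, far left. Bystander; leave alone. Origin: centre of its underside.
- carton_pins: Loose small carton, 61 x 60 x 50 mm, at the back right. Bystander; leave alone. Origin: centre of its underside.

How it is judged:
On the way, in this order (a step that is already met when the one before it is completed fails the run):
1. the carrier is pressed down flat, still short of the drag spring (value of joint lift_pad above 0.005 m and x of carrier_nose in the frame of dock below 0.038 m and z of carrier in the frame of dock below 0.0165 m), for 0.1 s.
2. the carrier, still pressed down, has its nose under the drag spring (value of joint lift_pad above 0.005 m and value of joint drag_leaf above 0.07 rad and x of carrier_nose in the frame of dock above 0.05 m), for 0.05 s.
At the end, for the whole second after the job is handed in: The carrier is at rest, flat on the bed (within 2 mm and 0.04 rad), its nose within 4 mm of the end stop, the drag spring lifted on top of it (over 0.07 rad) and the lift pad up behind its tail (within 1.5 mm of its top position) (x of carrier in the frame of dock above 0.0235 m and z of carrier in the frame of dock below 0.016 m and angle between the z axis of carrier and the z axis of dock, either way round below 0.04 rad and value of joint lift_pad below 0.0015 m and value of joint drag_leaf above 0.07 rad and linear speed of carrier below 0.02 m/s); the robot touches nothing.
It fails at once if the carrier is lifted off its pad (z of carrier in the frame of dock above 0.029 m).
It fails at once if the carrier is tipped (angle between the z axis of carrier and the z axis of dock, either way round above 0.25 rad).
It fails at once if a tool or part lying around is moved by more than 20 mm (distance of any of micrometer, hex_key, housing_1, driver_a, marker, carton_pins from where it was at the start of the episode above 0.02 m).
It also fails if it takes over 42 s, if anything falls off the work surface, if the arm or the gripper's body presses on something with over 40 N, if the wrist force passes 120 N, or if a joint passes its speed limit or range.

### The arm

A 6-joint arm with a two-finger parallel gripper is mounted at the origin on a cart in front of the work surface, level with it; the furniture and walls round the work are solid. World frame = base frame: x ahead of the robot, y to its left, z up, the work surface at z = 0. Lengths are in m, angles in rad, forces in N, time in s.
With the tool pointing down it reaches from about 0.35 to 1 m from the base axis. Payload 7.1 kg.
Tool frame: the origin (TCP) lies on the mounting face of the last link; the fingertips stand 173 mm ahead of it and the grasp point (between the pads) lies robot.grasp_offset ahead of it (robot.grasp_offset is the distance from the TCP to the grasp point, in m); z points along the fingers, y is the line along which they close (so a half turn about z gives the same grasp; the last joint's range is limited). The gripper opens to 85 mm and grips with 20 to 120 N. Pads are 22 mm wide; open, the fingers measure 114 mm over their backs; the gripper's body (76 mm by 85 mm) begins 54 mm behind the grasp point. The pads swing forward as they close: fully open they stand 13 mm farther back than shut.
Start: joints at [-1.329, 0.423, 1.63, -0, 1.089, -0.019], TCP at [0.161, -0.604, 0.405] pointing down, gripper open.
Joint ranges: [-3, 3], [-0.9, 2.11], [0.09, 2.58], [-1.31, 4.45], [0.11, 2.69], [-2.54, 2.54]. Speed limits (rad/s): [2.39, 2.39, 3.01, 3.14, 3.14, 3.14].

### API

Orientations are given as a unit quaternion [w, x, y, z].
In Python, from rig import robot, workorder, get_image, camera_params, read_state gives the robot as it stands (robot), with the cameras as plain functions, the readings as plain functions and the job (workorder).
- The arm moves only by the tool move_tool, called after "Request:" as name(argument=value, ...), one argument or row to a line, values as JSON. Schema: {"type":"object","properties":{"motion":{"type":"object","properties":{"finger_gap":{"type":"array","items":{"type":"number"},"minItems":1,"maxItems":12},"tx":{"type":"array","items":{"type":"number"},"minItems":1,"maxItems":12},"ty":{"type":"array","items":{"type":"number"},"minItems":1,"maxItems":12},"tz":{"type":"array","items":{"type":"number"},"minItems":1,"maxItems":12},"drx":{"type":"array","items":{"type":"number"},"minItems":1,"maxItems":12},"dry":{"type":"array","items":{"type":"number"},"minItems":1,"maxItems":12},"drz":{"type":"array","items":{"type":"number"},"minItems":1,"maxItems":12}},"additionalProperties":false,"required":["finger_gap","tx","ty","tz","drx","dry","drz"]},"only":{"type":"string"},"quiet":{"type":"boolean"},"lines":{"type":"string"}},"required":["motion"],"additionalProperties":false}. motion is an object with one list for each field, all of the same length, 1 to 12, a row being the entries at one place: finger_gap (the finger opening in m), tx, ty, tz (the shift in shares of 0.3 m (1.0 is 0.3 m)), drx, dry, drz (a rotation vector in shares of 180 degrees (1.0 is 180 degrees)); each row is the pose to reach, as a shift and turn from the pose commanded when the call began, along the tool's axes at that moment; what a row does not reach only later rows make up. A row lasts 1/12 s, in which the tool goes at most 0.0417 m and 0.125 rad, less where a joint would pass 70% of its speed; a pose out of reach is approached as far as the arm can. The fingers move at their own pace and stop on an object; the grip force is fixed at half the most. Time passes only in rows, so rows that do not move let the fingers close. The tool returns the time, the measured TCP pose, the force, the opening and the grip force at its end. only (a regular expression) keeps the lines of the reply that match it, lines (a string "A,B") keeps lines A to B, and quiet returns only ok. No shift or turn number may pass 1 either way. Input that does not fit is refused with a message, and nothing moves.
- read_state(): the state, without advancing time (a new reading comes with each control period).
- get_image(name): name is "scene" or "top" or "wrist"; returns the picture (420x560x3 uint8, red, green, blue); there is no depth.
- camera_params(name): a dict with "camera_matrix" (3x3 intrinsics, pixels), "T" (4x4, takes a point from camera to world coordinates); the wrist camera has in their place "tool_from_camera" (4x4, takes a point from camera to tool coordinates, whose origin is the TCP and whose axes are the flange's). Camera axes: x right, y down, z forward; pixel columns grow to the right and rows downward; lengths in m; the calibration is good to about 2 mm. The wrist camera is an equidistant fisheye: a pixel r from the principal point sees the ray r / f radians off the axis. A picture is of the moment at which its call begins: read the wrist's pose just before it. camera_params takes no time and is no camera call.
- workorder.job_done(): hands the job in; it is judged then, once.
The state is a dict: "time": time; "q": joint angles; "qvel": joint speeds; "tau": joint torques, N m; "tcp_pos": TCP position; "eef_rot": TCP orientation; "ft_force": force on the tool from outside, world axes, zero at the start; "moment": the same for the moment, N m; "gripper_width": finger opening in m; "grasp_force": force on a finger pad.
Only numpy, scipy, OpenCV 4.12 (cv2) and the standard library are available. Lean on these libraries where they do the work, as an engineer would, in place of code of your own. Each camera call takes 0.05 s, during which the arm holds its last target. There are 200 camera calls.

## Working session

There is one attempt and no reset: what is moved stays moved. The work goes in short steps, Python scripts to look and compute and a tool call to move; the robot and the scene stay as the last step left them, time stands still between calls to the robot, and variables do not carry over. Pictures are saved under pics/ and viewed, at most 10 in all, crops included, and the job is handed in when it is done.

```bash
ls; mkdir -p pics; python3 - <<'E'
from rig import robot, workorder, get_image, camera_params, read_state
import cv2,numpy as np
s=read_state();print(s['time'],s['tcp_pos'],s['eef_rot'],robot.grasp_offset)
for n in("top","scene"):
    p=camera_params(n);print(n,p['camera_matrix'],np.round(p['T'],4))
    cv2.imwrite(f"pics/{n}0.png",get_image(n)[:,:,::-1])
E
```

```text
pics
rig.py
0.0 [ 0.16111095 -0.60359063  0.40393991] [-7.70009795e-04  9.91510327e-01  1.30025658e-01 -8.78155354e-05] 0.1547
top [[456.84029368   0.         281.76876141]
 [  0.         456.84029368 216.45566938]
 [  0.           0.           1.        ]] [[ 0.0184 -0.9895  0.1432  0.3765]
 [-0.9998 -0.0168  0.0125 -0.0215]
 [-0.0099 -0.1434 -0.9896  1.4102]
 [ 0.      0.      0.      1.    ]]
scene [[540.69258653   0.         283.38903209]
 [  0.         540.69258653 207.09364326]
 [  0.           0.           1.        ]] [[-0.6604 -0.5756  0.4822 -0.1121]
 [-0.7508  0.5186 -0.4091  0.5801]
 [-0.0145 -0.6322 -0.7746  1.1602]
 [ 0.      0.      0.      1.    ]]
```

View pics/top0.png

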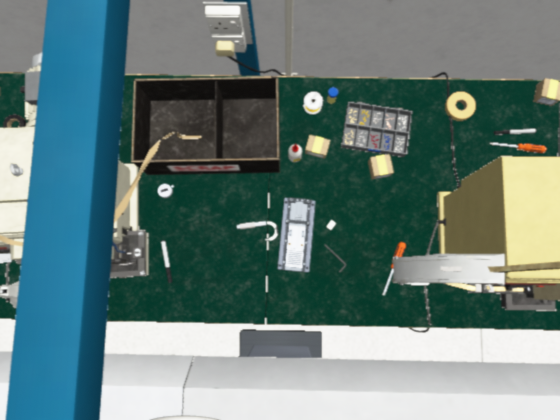

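View pics/scene0.png

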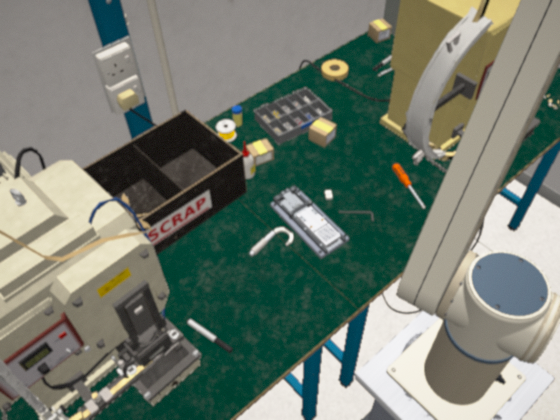

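The top view shows the dock at about (297, 235), with its lane running up the picture and away from the robot. The micrometer is left at (260, 228), the housing at (331, 225) and the hex key at (337, 257). I'll zoom in on the dock.

```bash
python3 - <<'E'
import cv2,numpy as np
a=cv2.imread('pics/top0.png')[190:280,262:332];b=cv2.imread('pics/scene0.png')[175:265,255:360]
a=cv2.resize(a,None,fx=5.0,fy=5.0,interpolation=cv2.INTER_CUBIC);b=cv2.resize(b,None,fx=4.2,fy=5.0,interpolation=cv2.INTER_CUBIC)
cv2.imwrite('pics/crop.png',np.hstack([a,b])[:, :800])
E
```

```text
(no output)
```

View pics/crop.png

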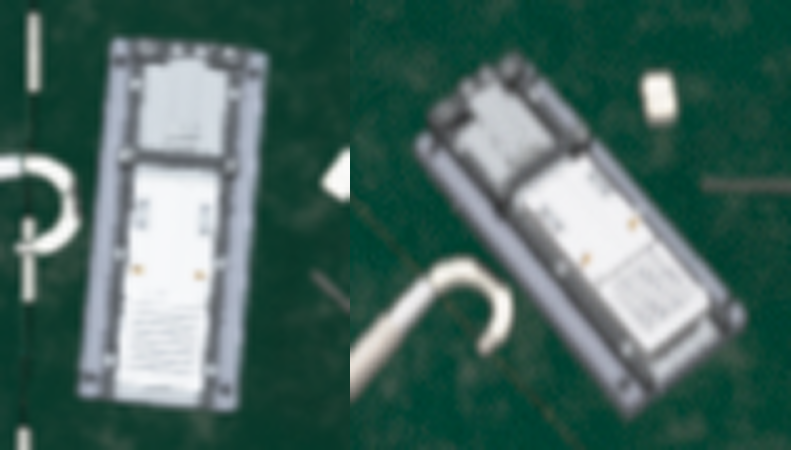

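The crop shows the end stop at the far end, the bridge bar at crop (180, 160), and the carrier behind it with its grooved thumb area at the near end. Next I'll get a coarse dock pose from the outline.

```bash
cat > h.py <<'E'
from rig import robot, workorder, get_image, camera_params, read_state
import cv2,numpy as np
from scipy.spatial.transform import Rotation as R
def cast(n,px,z):
    p=camera_params(n);K=p['camera_matrix'];T=p['T']
    d=np.c_[np.atleast_2d(px)-[K[0,2],K[1,2]],np.full(len(np.atleast_2d(px)),K[0,0])]@T[:3,:3].T
    return T[:3,3]+d*((z-T[2,3])/d[:,2])[:,None]
def state():
    s=read_state();q=s['eef_rot'];return s,R.from_quat([q[1],q[2],q[3],q[0]])
def wcast(px,z,s,rot):
    p=camera_params('wrist');K=p['camera_matrix'];M=p['tool_from_camera']
    u=np.atleast_2d(px)-[K[0,2],K[1,2]];r=np.linalg.norm(u,axis=1);t=r/K[0,0]
    d=np.c_[u/np.maximum(r,1e-9)[:,None]*np.sin(t)[:,None],np.cos(t)]
    d=rot.apply(d@M[:3,:3].T);o=np.array(s['tcp_pos'])+rot.apply(M[:3,3])
    return o+d*((z-o[2])/d[:,2])[:,None]
E
python3 - <<'E'
from h import *
im=cv2.imread('pics/top0.png')
m=np.zeros(im.shape[:2],np.uint8);hsv=cv2.cvtColor(im,cv2.COLOR_BGR2HSV)
sel=(im[...,2]>60)|(im[...,0]>70)
m[192:276,276:318]=sel[192:276,276:318]
c=max(cv2.findContours(m,0,2)[0],key=cv2.contourArea)
b=cv2.boxPoints(cv2.minAreaRect(c));print(b)
P=cast('top',b,.024);print(P.round(4),P.mean(0))
print([np.linalg.norm(P[i]-P[i-1]) for i in range(4)])
p=camera_params('wrist');print(p['camera_matrix'],p['tool_from_camera'].round(4))
s,r=state();print(r.as_matrix().round(3))
E
```

```text
[[275.97983 269.71237]
 [283.00906 195.90562]
 [316.27872 199.07416]
 [309.24948 272.88092]]
[[ 0.4146  0.0104  0.024 ]
 [ 0.6413 -0.0067  0.024 ]
 [ 0.633  -0.1093  0.024 ]
 [ 0.4069 -0.0899  0.024 ]] [ 0.52394181 -0.04887716  0.024     ]
[np.float64(0.10064338346781428), np.float64(0.22733441739473562), np.float64(0.10299629617588155), np.float64(0.22694790034575282)]
[[325.1922621    0.         276.34578051]
 [  0.         325.1922621  206.91948445]
 [  0.           0.           1.        ]] [[ 7.000e-04 -9.481e-01 -3.181e-01  8.260e-02]
 [ 1.000e+00  6.000e-04  4.000e-04 -1.300e-03]
 [-2.000e-04 -3.181e-01  9.481e-01  2.940e-02]
 [ 0.000e+00  0.000e+00  0.000e+00  1.000e+00]]
[[ 0.966  0.258 -0.   ]
 [ 0.258 -0.966  0.001]
 [ 0.    -0.001 -1.   ]]
```

```bash
python3 - <<'E'
from h import *
def ray(n,px):
    a,b=cast(n,px,0)[0],cast(n,px,.3)[0];return a,(b-a)/np.linalg.norm(b-a)
for a in[(396,262),(400,280),(445,195),(505,285)]:
  for z in(0,.2,.4): print(a,z,cast('top',a,z)[0].round(3))
for a in[(395,268)]:
  for b in[(415,125),(418,100),(440,50),(465,10),(490,5),(425,160)]:
    p,u=ray('top',a);q,v=ray('scene',b)
    t=np.linalg.lstsq(np.c_[u,-v],q-p,rcond=None)[0];P=p+t[0]*u;Q=q+t[1]*v;print(b,P.round(3),np.linalg.norm(P-Q).round(3))
E
```

```text
(396, 262) 0 [ 0.445 -0.357  0.   ]
(396, 262) 0.2 [ 0.436 -0.309  0.2  ]
(396, 262) 0.4 [ 0.426 -0.262  0.4  ]
(400, 280) 0 [ 0.391 -0.368  0.   ]
(400, 280) 0.2 [ 0.389 -0.319  0.2  ]
(400, 280) 0.4 [ 0.387 -0.27   0.4  ]
(445, 195) 0 [ 0.657 -0.513  0.   ]
(445, 195) 0.2 [ 0.617 -0.444  0.2  ]
(445, 195) 0.4 [ 0.578 -0.374  0.4  ]
(505, 285) 0 [ 0.382 -0.686  0.   ]
(505, 285) 0.2 [ 0.381 -0.592  0.2  ]
(505, 285) 0.4 [ 0.38  -0.497  0.4  ]
(415, 125) [ 0.417 -0.288  0.277] 0.0
(418, 100) [ 0.414 -0.267  0.367] 0.002
(440, 50) [ 0.408 -0.231  0.519] 0.037
(465, 10) [ 0.405 -0.207  0.621] 0.072
(490, 5) [ 0.404 -0.203  0.639] 0.112
(425, 160) [ 0.422 -0.322  0.134] 0.032
```

```bash
python3 - <<'E'
from h import *
cv2.imwrite('pics/w0.png',get_image('wrist')[:,:,::-1])
E
```

```text
(no output)
```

View pics/w0.png

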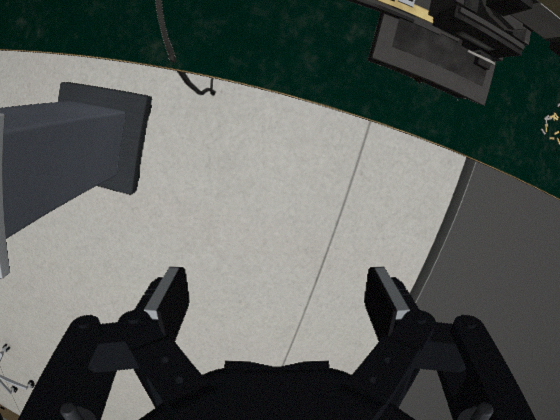

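The wrist view shows the fingers at (175, 300) and (385, 300), with the floor below and clear space ahead. The grey C-arm on the right lies at about x 0.39 to 0.44, y < -0.27, so I'll go round it on the robot's side with the gripper closed.

Units first: shifts go in shares of 0.3 m and turns go in shares of 180 degrees. So -0.3 m / 0.3 = -1, 0.172 m / 0.3 = 0.5733.

Request:
move_tool(
  motion={"finger_gap":[0, 0, 0, 0, 0, 0, 0, 0, 0], "tx":[0.5733, 0.5733, 0.5733, 0.5733, 0.5733, 0.5733, 0.5733, 0.5733, 0.5733], "ty":[-1, -1, -1, -1, -1, -1, -1, -1, -1], "tz":[0, 0, 0, 0, 0, 0, 0, 0, 0], "drx":[0, 0, 0, 0, 0, 0, 0, 0, 0], "dry":[0, 0, 0, 0, 0, 0, 0, 0, 0], "drz":[0, 0, 0, 0, 0, 0, 0, 0, 0]},
)

```text
time: 0.9
tcp_pos: [0.2495, -0.2652, 0.4041]
eef_rot: [-0.002, 0.991, 0.131, -0.001]
ft_force: [0.2, 0.5, 0.0]
gripper_width: -0.0002
grasp_force: 0.0
```

Request:
move_tool(
  motion={"finger_gap":[0, 0, 0, 0, 0, 0, 0, 0], "tx":[0.6633, 0.6633, 0.6633, 0.6633, 0.6633, 0.6633, 0.6633, 0.6633], "ty":[-0.5467, -0.5467, -0.5467, -0.5467, -0.5467, -0.5467, -0.5467, -0.5467], "tz":[0, 0, 0, 0, 0, 0, 0, 0], "drx":[0, 0, 0, 0, 0, 0, 0, 0], "dry":[0, 0, 0, 0, 0, 0, 0, 0], "drz":[0, 0, 0, 0.0318, 0.0637, 0.1085, 0.1085, 0.1085]},
)

```text
time: 1.57
tcp_pos: [0.4022, -0.0569, 0.405]
eef_rot: [-0.0, 0.999, -0.04, 0.001]
ft_force: [-0.1, -1.2, 0.3]
gripper_width: 0.0002
grasp_force: 0.0
```

```bash
python3 - <<'E'
from h import *
s,r=state();print(s['tcp_pos'],r.as_matrix().round(3),s['ft_force'])
E
```

```text
[ 0.40224525 -0.05688735  0.40501081] [[ 0.997 -0.08   0.002]
 [-0.08  -0.997  0.001]
 [ 0.002 -0.001 -1.   ]] [-0.09532632 -1.20070237  0.27619485]
```

Request:
move_tool(
  motion={"finger_gap":[0, 0], "tx":[0, 0], "ty":[0, 0], "tz":[0, 0], "drx":[0, 0], "dry":[0, 0], "drz":[0, 0]},
)

```text
time: 1.73
tcp_pos: [0.3996, -0.0599, 0.4044]
eef_rot: [0.0, 0.999, -0.039, -0.001]
ft_force: [0.7, 0.6, -0.2]
gripper_width: 0.0004
grasp_force: 0.0
```

```bash
python3 - <<'E'
from h import *
s,r=state();im=get_image('wrist')[:,:,::-1]
np.savez('w1.npz',im=im,p=s['tcp_pos'],q=r.as_quat());cv2.imwrite('pics/w1.png',im);print(s['tcp_pos'],s['ft_force'])
E
```

```text
[ 0.39955349 -0.05991714  0.40443769] [ 0.66818704  0.56831728 -0.1584065 ]
```

View pics/w1.png

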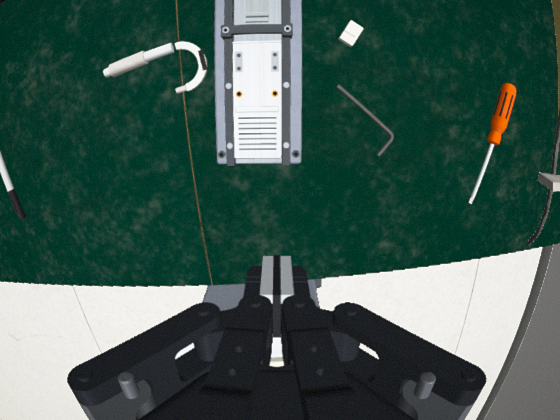

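The wrist view shows the dock at columns 215 to 302, with its rear end at row 163 and the bridge at row 30. The carrier is white, with its grooves at rows 112 to 152, and the closed fingertips are at (277, 265).

```bash
python3 - <<'E'
import cv2
a=cv2.imread('pics/w1.png')[15:165,205:315]
cv2.imwrite('pics/w1c.png',cv2.resize(a,None,fx=4,fy=4,interpolation=cv2.INTER_CUBIC))
E
```

```text
(no output)
```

View pics/w1c.png

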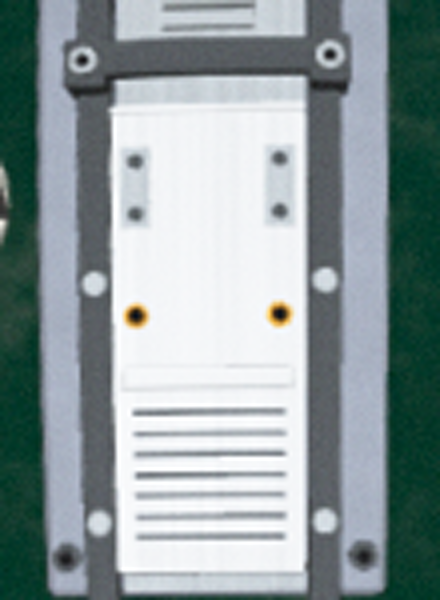

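The crop shows the carrier's nose edge at y=107, its tail at y=571, the thumb rib at y=366 to 388 (x=122 to 293), and the bridge at y=40 to 75. Now the positions.

```bash
python3 - <<'E'
from h import *
d=np.load('w1.npz');s={'tcp_pos':d['p']};r=R.from_quat(d['q'])
f=lambda pts,z:wcast(np.array(pts,float)/4+[205-.375,15-.375],z,s,r)
for n,pts,z in[('nose',[(110,107),(308,105)],.033),('tail',[(118,573),(306,571)],.033),('ribfront',[(123,367),(293,365)],.039),('ribrear',[(122,390),(293,386)],.039),('bridge bolts(x29)',[(82,60),(330,54)],.037),('rails bolts a',[(94,284),(324,280)],.026),('rail bolts b',[(99,523),(325,521)],.026),('base rear',[(48,594),(384,594)],.010),('base front edge left/right',[(40,200),(388,200)],.010)]:
    P=f(pts,z);print(n,P[:,:2].round(4).tolist(),P.mean(0)[:2].round(4),np.linalg.norm(P[0]-P[1]).round(4))
E
```

```text
nose [[0.5496, -0.0246], [0.5451, -0.0754]] [ 0.5474 -0.05  ] 0.051
tail [[0.4254, -0.0153], [0.4217, -0.0654]] [ 0.4235 -0.0404] 0.0502
ribfront [[0.48, -0.0229], [0.4766, -0.0662]] [ 0.4783 -0.0445] 0.0434
ribrear [[0.4741, -0.0221], [0.4712, -0.0657]] [ 0.4727 -0.0439] 0.0438
bridge bolts(x29) [[0.5625, -0.0188], [0.5578, -0.0819]] [ 0.5602 -0.0504] 0.0632
rails bolts a [[0.5031, -0.0156], [0.4986, -0.0761]] [ 0.5009 -0.0458] 0.0607
rail bolts b [[0.4385, -0.0106], [0.4338, -0.0715]] [ 0.4361 -0.0411] 0.0612
base rear [[0.4174, 0.009], [0.4094, -0.0872]] [ 0.4134 -0.0391] 0.0965
base front edge left/right [[0.5299, -0.0003], [0.5208, -0.0958]] [ 0.5254 -0.048 ] 0.096
```

To row units: 0.179 m / 0.3 = 0.5967, 0.0556 m / 0.3 = 0.1853.

Request:
move_tool(
  motion={"finger_gap":[0, 0, 0, 0, 0, 0, 0, 0], "tx":[0.1853, 0.1853, 0.1853, 0.1853, 0.1853, 0.1853, 0.1853, 0.1853], "ty":[-0.0733, -0.0733, -0.0733, -0.0733, -0.0733, -0.0733, -0.0733, -0.0733], "tz":[0.1333, 0.3333, 0.4667, 0.5667, 0.5967, 0.5967, 0.5967, 0.5967], "drx":[0, 0, 0, 0, 0, 0, 0, 0], "dry":[0, 0, 0, 0, 0, 0, 0, 0], "drz":[0, 0, 0, 0, 0, 0, 0, 0]},
)

```text
time: 2.45
tcp_pos: [0.4574, -0.0432, 0.2272]
eef_rot: [0.0, 0.999, -0.041, 0.001]
ft_force: [0.9, 0.2, 0.6]
gripper_width: 0.0004
grasp_force: 0.0
```

```bash
python3 - <<'E'
from h import *
s,r=state();im=get_image('wrist')[:,:,::-1]
cv2.imwrite('pics/w2.png',im);print(s['tcp_pos'],r.as_matrix().round(4),s['ft_force'])
e=read_state()['tcp_pos'];print(e)
E
```

```text
[ 0.45742097 -0.04323882  0.22718266] [[ 9.967e-01 -8.130e-02  1.300e-03]
 [-8.130e-02 -9.967e-01 -2.000e-04]
 [ 1.300e-03  1.000e-04 -1.000e+00]] [0.88433733 0.22711494 0.63251184]
[ 0.45777117 -0.04311313  0.22788357]
```

View pics/w2.png

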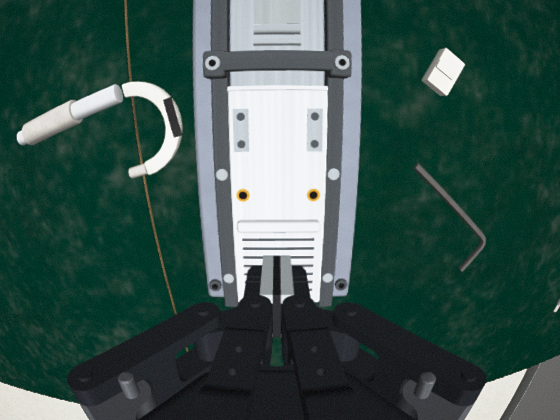

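The wrist view shows the fingertips centred over the grooved area, front edge at row 256, with the rib's rear edge at row 232. I'll check the fingertips' offset along the lane numerically.

```bash
python3 - <<'E'
from h import *
s,r=state()
s=dict(tcp_pos=[0.4576,-0.0432,0.2275])
c=np.array([.531,-.0482]);u=np.array([.997,-.077])
for n,p,z in[('tipfront',(277,256),.0545),('tipfront',(277,256),.0585),('ribrear',(278,232),.039),('ribfront',(278,221),.039),('nose',(278,87),.033),('bridge',(277,63),.037)]:
    P=wcast(p,z,s,r)[0][:2];print(n,P.round(4),((P-c)@u).round(4),((P-c)@[.077,.997]).round(4))
E
```

```text
tipfront [ 0.4665 -0.0429] -0.0647 0.0003
tipfront [ 0.4686 -0.043 ] -0.0626 0.0003
ribrear [ 0.4729 -0.0439] -0.0583 -0.0002
ribfront [ 0.4791 -0.0444] -0.052 -0.0002
nose [ 0.5475 -0.0499] 0.0166 -0.0004
bridge [ 0.5594 -0.0504] 0.0284 0.0
```

To row units: 0.022 m / 0.3 = 0.0733, 0.015 m / 0.3 = 0.05.

Request:
move_tool(
  motion={"finger_gap":[0, 0, 0, 0], "tx":[0, 0, 0, 0], "ty":[0, 0, 0, 0], "tz":[0.05, 0.0733, 0.0733, 0.0733], "drx":[0, 0, 0, 0], "dry":[0, 0, 0, 0], "drz":[0, 0, 0, 0]},
)

```text
time: 2.83
tcp_pos: [0.4578, -0.0426, 0.2052]
eef_rot: [0.0, 0.999, -0.04, 0.001]
ft_force: [-0.2, 0.5, 4.3]
gripper_width: -0.0
grasp_force: 1.9
```

Request:
move_tool(
  motion={"finger_gap":[0, 0, 0, 0], "tx":[0, 0, 0, 0], "ty":[0, 0, 0, 0], "tz":[0.0067, 0.0133, 0.0133, 0.0133], "drx":[0, 0, 0, 0], "dry":[0, 0, 0, 0], "drz":[0, 0, 0, 0]},
)

```text
time: 3.17
tcp_pos: [0.4578, -0.0425, 0.2004]
eef_rot: [0.0, 0.999, -0.04, 0.001]
ft_force: [0.9, -0.7, 6.0]
gripper_width: 0.0004
grasp_force: 2.9
```

To row units: 0.003 m / 0.3 = 0.01, 0.002 m / 0.3 = 0.0067.

Request:
move_tool(
  motion={"finger_gap":[0, 0, 0, 0], "tx":[0, 0, 0, 0], "ty":[0, 0, 0, 0], "tz":[0.0067, 0.01, 0.01, 0.01], "drx":[0, 0, 0, 0], "dry":[0, 0, 0, 0], "drz":[0, 0, 0, 0]},
)

```text
time: 3.5
tcp_pos: [0.4578, -0.0425, 0.1993]
eef_rot: [0.0, 0.999, -0.04, 0.001]
ft_force: [-5.4, -0.2, 37.6]
gripper_width: 0.0004
grasp_force: 18.6
```

Request:
move_tool(
  motion={"finger_gap":[0, 0, 0], "tx":[0, 0, 0], "ty":[0, 0, 0], "tz":[0.0067, 0.0067, 0.0067], "drx":[0, 0, 0], "dry":[0, 0, 0], "drz":[0, 0, 0]},
)

```text
time: 3.75
tcp_pos: [0.4578, -0.0425, 0.1991]
eef_rot: [0.0, 0.999, -0.04, 0.002]
ft_force: [-12.7, 0.5, 68.8]
gripper_width: -0.0001
grasp_force: 34.4
```

To row units: 0.012 m / 0.3 = 0.04, 0.009 m / 0.3 = 0.03.

Request:
move_tool(
  motion={"finger_gap":[0, 0, 0, 0, 0, 0, 0], "tx":[0, 0, 0.01, 0.02, 0.03, 0.04, 0.04], "ty":[0, 0, 0, 0, 0, 0, 0], "tz":[-0.005, -0.005, -0.005, -0.005, -0.005, -0.005, -0.005], "drx":[0, 0, 0, 0, 0, 0, 0], "dry":[0, 0, 0, 0, 0, 0, 0], "drz":[0, 0, 0, 0, 0, 0, 0]},
)

```text
time: 4.33
tcp_pos: [0.4698, -0.0433, 0.1992]
eef_rot: [0.0, 0.999, -0.04, 0.001]
ft_force: [-8.4, 0.8, 44.6]
gripper_width: 0.0001
grasp_force: 22.2
```

To row units: 0.03 m / 0.3 = 0.1, 0.012 m / 0.3 = 0.04.

Request:
move_tool(
  motion={"finger_gap":[0, 0, 0, 0, 0, 0, 0, 0, 0], "tx":[0.0133, 0.0267, 0.04, 0.0533, 0.0667, 0.08, 0.0933, 0.1, 0.1], "ty":[0, 0, 0, 0, 0, 0, 0, 0, 0], "tz":[0, 0, 0, 0, 0, 0, 0, 0, 0], "drx":[0, 0, 0, 0, 0, 0, 0, 0, 0], "dry":[0, 0, 0, 0, 0, 0, 0, 0, 0], "drz":[0, 0, 0, 0, 0, 0, 0, 0, 0]},
)

```text
time: 5.08
tcp_pos: [0.4978, -0.0455, 0.1992]
eef_rot: [-0.0, 0.999, -0.04, -0.002]
ft_force: [-13.6, 1.8, 45.1]
gripper_width: 0.0
grasp_force: 36.4
```

```bash
python3 - <<'E'
from h import *
s,r=state();im=get_image('wrist')[:,:,::-1]
cv2.imwrite('pics/w3.png',im);print(s['tcp_pos'],s['ft_force'])
E
```

```text
[ 0.49778953 -0.04551812  0.1992271 ] [-13.61157577   1.75257203  45.13567945]
```

View pics/w3.png

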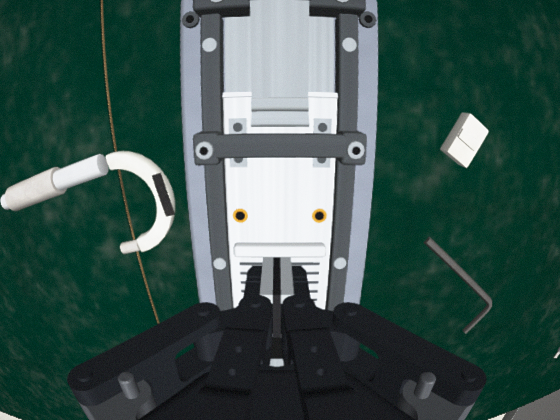

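The wrist view shows the carrier's nose at row 93, past the bridge (row 148) and under the drag leaf, with the fingertips against the rib at row 257. I'll keep pushing.

To row units: 0.034 m / 0.3 = 0.1133, 0.032 m / 0.3 = 0.1067.

Request:
move_tool(
  motion={"finger_gap":[0, 0, 0, 0, 0, 0, 0, 0, 0, 0], "tx":[0.0133, 0.0267, 0.04, 0.0533, 0.0667, 0.08, 0.0933, 0.1067, 0.1133, 0.1133], "ty":[0, 0, 0, 0, 0, 0, 0, 0, 0, 0], "tz":[0, 0, 0, 0, 0, 0, 0, 0, 0, 0], "drx":[0, 0, 0, 0, 0, 0, 0, 0, 0, 0], "dry":[0, 0, 0, 0, 0, 0, 0, 0, 0, 0], "drz":[0, 0, 0, 0, 0, 0, 0, 0, 0, 0]},
)

```text
time: 5.97
tcp_pos: [0.5327, -0.0483, 0.1993]
eef_rot: [-0.0, 0.999, -0.04, -0.0]
ft_force: [-10.9, 0.9, 38.0]
gripper_width: 0.0001
grasp_force: 33.2
```

Request:
move_tool(
  motion={"finger_gap":[0, 0, 0, 0], "tx":[0.0067, 0.0133, 0.0167, 0.0167], "ty":[0, 0, 0, 0], "tz":[0, 0, 0, 0], "drx":[0, 0, 0, 0], "dry":[0, 0, 0, 0], "drz":[0, 0, 0, 0]},
)

```text
time: 6.3
tcp_pos: [0.5354, -0.0486, 0.1992]
eef_rot: [-0.0, 0.999, -0.04, -0.004]
ft_force: [-21.6, 1.5, 49.6]
gripper_width: 0.0001
grasp_force: 38.4
```

To row units: 0.002 m / 0.3 = 0.0067.

Request:
move_tool(
  motion={"finger_gap":[0, 0, 0], "tx":[0.0067, 0.0067, 0.0067], "ty":[0, 0, 0], "tz":[0, 0, 0], "drx":[0, 0, 0], "dry":[0, 0, 0], "drz":[0, 0, 0]},
)

```text
time: 6.55
tcp_pos: [0.5361, -0.0486, 0.1992]
eef_rot: [-0.0, 0.999, -0.04, -0.006]
ft_force: [-26.1, 1.8, 55.7]
gripper_width: -0.0002
grasp_force: 41.3
```

To row units: -0.1 m / 0.3 = -0.3333, -0.08 m / 0.3 = -0.2667.

Request:
move_tool(
  motion={"finger_gap":[0, 0, 0, 0, 0, 0, 0], "tx":[-0.0067, -0.0133, -0.02, -0.02, -0.02, -0.02, -0.02], "ty":[0, 0, 0, 0, 0, 0, 0], "tz":[-0.0067, -0.0133, -0.0333, -0.1333, -0.2667, -0.3333, -0.3333], "drx":[0, 0, 0, 0, 0, 0, 0], "dry":[0, 0, 0, 0, 0, 0, 0], "drz":[0, 0, 0, 0, 0, 0, 0]},
)

```text
time: 7.13
tcp_pos: [0.5358, -0.0487, 0.301]
eef_rot: [0.0, 0.999, -0.04, 0.004]
ft_force: [1.5, 0.1, -0.6]
gripper_width: -0.0002
grasp_force: 0.0
```

```bash
python3 - <<'E'
from h import *
s,r=state();im=get_image('wrist')[:,:,::-1]
cv2.imwrite('pics/w4.png',im);print(s['tcp_pos'],s['ft_force'])
np.savez('w4.npz',p=s['tcp_pos'],q=r.as_quat())
E
```

```text
[ 0.53584992 -0.04869049  0.30096011] [ 1.52046457  0.14343834 -0.55388404]
```

View pics/w4.png

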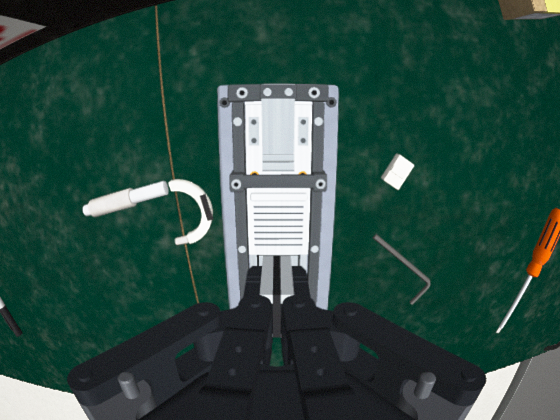

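The wrist view shows the carrier's nose at the stop (row 101) and its tail at row 255, with the lift pad showing behind it. I'll check the nose and tail numerically.

```bash
python3 - <<'E'
from h import *
d=np.load('w4.npz');s={'tcp_pos':d['p']};r=R.from_quat(d['q'])
c=np.array([.531,-.0482]);u=np.array([.997,-.077])
for n,p,z in[('nose',(278,101.5),.026),('tail',(278,255.5),.026),('bridge',(278,183),.037)]:
    P=wcast(p,z,s,r)[0][:2];print(n,((P-c)@u).round(4))
im=cv2.imread('pics/w4.png')[75:285,210:345]
cv2.imwrite('pics/w4c.png',cv2.resize(im,None,fx=2.85,fy=2.85,interpolation=cv2.INTER_CUBIC))
E
```

```text
nose 0.0895
tail -0.0362
bridge 0.0293
```

View pics/w4c.png

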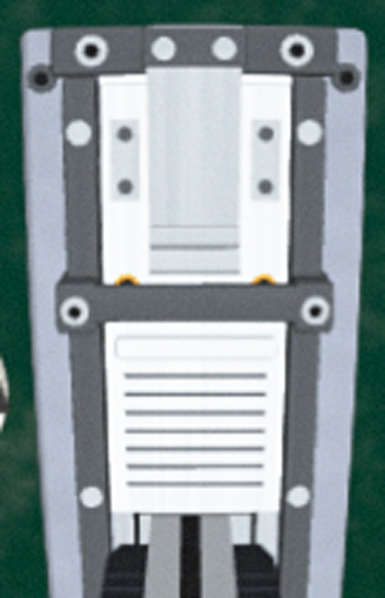

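The crop confirms it: nose 0.5 mm from the stop, tail at x = -36 mm past the pad edge, the leaf on top of the carrier, and the robot clear.

Request:
move_tool(
  motion={"finger_gap":[0, 0], "tx":[0, 0], "ty":[0, 0], "tz":[0, 0], "drx":[0, 0], "dry":[0, 0], "drz":[0, 0]},
)

```text
time: 7.35
tcp_pos: [0.5335, -0.0485, 0.2953]
eef_rot: [-0.0, 0.999, -0.04, -0.001]
ft_force: [-0.3, 0.5, -0.4]
gripper_width: -0.0001
grasp_force: 0.0
```

```bash
python3 -c "
from rig import robot, workorder, get_image, camera_params, read_state
print(workorder.job_done())"
```

```text
the job is handed in; nothing more can be done
None
```

I pressed the carrier flat, pushed it home and handed the job in: the last picture puts its nose about 0.5 mm from the end stop with the drag spring on top, but I inferred that the lift pad sprang up from the tail position (past x = -38 mm) rather than seeing it, and no verdict came back.

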